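# Slide the hotplate cover plate out over the shelf end

## Robot

A 6-joint arm with a two-finger parallel gripper is mounted at the origin on the work surface. World frame = base frame: x ahead of the robot, y to its left, z up, the work surface at z = 0. Lengths are in m, angles in rad, forces in N, time in s.
With the tool pointing down it reaches from about 0.3 to 0.775 m from the base axis. Payload 14.6 kg.
Tool frame: the origin (TCP) lies on the centre line of the jaws, within the pads' length; the fingertips stand 19 mm ahead of it and the grasp point (between the pads) is the TCP; z points along the fingers, y is the direction in which the jaws open and shut (so a half turn about z gives the same grasp; the last joint's range is limited). The gripper opens to 94 mm and grips with 3 to 60 N. Pads are 16 mm wide; open, the fingers measure 119 mm over their backs; the gripper's body (75 mm by 177 mm) begins 78 mm behind the grasp point.
Start: joints at [-1.262, 0.3, 1.521, -0, 1.321, -0.067], TCP at [0.202, -0.512, 0.224] pointing down, gripper open.
Joint ranges: [-3.03, 3.03], [-0.79, 2.21], [0.23, 2.52], [-1.04, 4.18], [0, 3.07], [-2.55, 2.55]. Speed limits (rad/s): [2.22, 2.22, 2.57, 3.14, 3.14, 3.14].

## Interface

Orientations are given as [roll, pitch, yaw] about the fixed x, y, z axes, in that order (R = Rz(yaw) Ry(pitch) Rx(roll)).
In Python, from station import ctrl gives the robot as it stands. The module is installed in compiled form; this text tells all that it offers.
- The arm moves only by the shell command python3 -m creep 'ROWS' [FORCE]. ROWS is a JSON object of lists of equal length, an entry for each row: "translation": the shift along the world's x, y, z in mm, a list of three; "yaw": the turn about the world's z in rad; "gripper": the closure in counts, from 0 (fully open) to 255 (shut). A call has 1 to 5 rows; each row is the pose to reach, as a shift and turn from the pose measured when the call began; what a row does not reach only later rows make up. A row lasts 1/12 s, in which the tool goes at most 41.7 mm and 7.16 degrees, less where a joint would pass 70% of its speed; a pose out of reach is approached as far as the arm can. A call with a gripper value outside its range is refused whole. The fingers move at their own pace and stop on an object; FORCE is the grip in N (left out, the last holds). Time passes only in rows, so rows that repeat a pose let the fingers close. It gives the time, the measured TCP pose, the force and the opening at its end, in the units of the state.
- ctrl.get_obs(): the state, without advancing time (a new reading comes with each control period).
- ctrl.camera(name): name is "scene" or "side" or "wrist"; returns a dict with "pixels" (384x512x3 uint8, red, green, blue), "depth" (384x512 float32, m along the optical axis (not along the pixel's ray), 0 where there is no reading), "fx", "fy", "cx", "cy" (pixels), "R" (3x3) and "t" (3): a world point X has camera coordinates R X + t; the wrist camera has in their place "tool_from_camera" (4x4, takes a point from camera to tool coordinates, whose origin is the TCP and whose axes are the flange's). Camera axes: x right, y down, z forward; pixel columns grow to the right and rows downward; lengths in m; the calibration is good to about 2 mm. A picture is of the moment at which its call begins: read the wrist's pose just before it.
- ctrl.hand_in(): hands the job in, once; it reports no verdict.
The state is a dict: "time_s": time; "qpos": joint angles; "joint_vel": joint speeds; "tau": joint torques, N m; "ee_pos": TCP position; "eef_rot": TCP orientation; "force": force on the tool from outside, world axes, zero at the start; "moment": the same for the moment, N m; "grip_width": finger opening in m.
Only numpy, scipy, OpenCV 4.12 (cv2) and the standard library are available. Lean on these libraries where they do the work, as an engineer would, in place of code of your own. Each camera call takes 0.05 s, during which the arm holds its last target. There are 200 camera calls.

## Task

The dark square glass-ceramic plate lies flat on the low steel bench shelf, where nobody can get a finger under it. Push it with the fingertips, without picking it up, back against the shelf's rear upstand and along it towards the open right-hand end, until it sticks out about 35 mm past the end and can be taken by its edge from there. Leave it lying flat and square on the shelf with its back edge against the upstand, and leave the bottle, dish, beaker and jar where they stand.

Things in the scene. Friction and masses are not known exactly. Their poses are not given: they have to be found in the camera images.
- plate: dark, nearly black square glass-ceramic plate, 155 x 155 x 6 mm, 0.25 to 0.5 kg, loose, flat on the shelf; 1 to 4 N slide it. Origin: centre of its underside; x, y parallel to its sides, z up. It starts up to 0.2 rad off square to the shelf, 5 to 50 mm clear of the upstand, its right side about 30 to 140 mm short of the shelf's right-hand end.
- shelf_end (a point): middle of the top edge of the shelf's right-hand (-y) end, exactly at the end, at the height of the top surface. Axes: x to the shelf's rear (away from the robot), y along the shelf from this end into its length, z up. The plate sticks out where it reaches below y = 0 here; the upstand's inner face is at x = +106 mm, the shelf's front edge at x = -110 mm.
- shelf: fixed stainless bench-top shelf on legs, 220 mm deep (x), 620 mm long (y), top surface 100 mm above the bench, turned up to 0.15 rad. Origin: centre of its footprint on the bench; x to the rear, y to its left end, z up. Along the whole rear edge runs an upstand 25 mm high and 4 mm thick; nothing stands up along the front edge and the two ends.
- reagent_bottle: closed amber glass bottle, 68 mm in diameter, 150 mm high, loose, standing on the shelf 100 mm or more beyond the plate's left side. Origin: centre of its underside, z up. To be left alone.
- dish: white porcelain dish, 84 mm across the rim, 35 mm high, loose, on the shelf near its left-hand end. Origin: centre of its underside, z up. To be left alone.
- beaker: open glass beaker, 66 mm across, 90 mm high, loose, standing on the bench to the right of the shelf. Origin: centre of its underside, z up. To be left alone.
- jar: closed white plastic jar, 60 mm in diameter, 70 mm high, loose, standing on the bench to the right of the shelf. Origin: centre of its underside, z up. To be left alone.
There are look-alikes about, which are no part of the job. Several things have the shape of the plate; the one meant has the colours described above.

How it is judged:
By the outcome, as a careful person would: the job done as asked, in the order asked, and still so for the second after the job is handed in, with the robot touching nothing.
It also fails if it takes over 54 s, if anything falls off the work surface, if the arm or the gripper's body presses on something with over 40 N, if the wrist force passes 120 N, or if a joint passes its speed limit or range.

## Working session

There is one attempt and no reset: what is moved stays moved. The work goes in short steps, Python scripts to look and compute and a shell command to move; the robot and the scene stay as the last step left them, time stands still between calls to the robot, and variables do not carry over. Pictures are saved under pics/ and viewed, about 8 in all and at most 12, crops included, and the job is handed in when it is done.

```bash
mkdir -p pics; ls; python3 - <<'E'
from station import ctrl
import cv2,numpy as np
o=ctrl.get_obs();print({k:np.round(v,3) for k,v in o.items()})
a=[]
for n in("scene","side"):
    c=ctrl.camera(n);np.savez(''+n+'0.npz',**c)
    print(n,c['fx'],c['cx'],c['cy'],np.round(c['R'],3).tolist(),np.round(c['t'],3))
    cv2.imwrite(f'pics/{n}0.png',cv2.resize(c['pixels'][...,::-1],(768,576),interpolation=2))
E
```

```text
pics
{'time_s': np.float64(0.0), 'qpos': array([-1.262,  0.301,  1.522,  0.   ,  1.321, -0.067]), 'joint_vel': array([ 0.   ,  0.   , -0.   , -0.001,  0.   , -0.001]), 'tau': array([-0.0000e+00, -5.3180e+01, -3.5274e+01,  7.1000e-02,  2.4000e-02,
       -0.0000e+00]), 'ee_pos': array([ 0.202, -0.511,  0.224]), 'eef_rot': array([-3.14 , -0.   ,  0.376]), 'force': array([ 0.055, -0.476,  0.218]), 'moment': array([ 0.025, -0.002, -0.037]), 'grip_width': np.float64(0.094)}
scene 491.602795845364 257.0589229847631 191.44809350180472 [[-0.562, 0.827, -0.001], [0.688, 0.467, -0.555], [-0.458, -0.313, -0.832]] [ 0.231 -0.292  1.789]
side 368.1262980074811 254.16700322870685 195.9533931400823 [[-0.838, -0.546, 0.005], [-0.406, 0.616, -0.675], [0.366, -0.568, -0.738]] [0.426 0.237 1.226]
```

View pics/scene0.png

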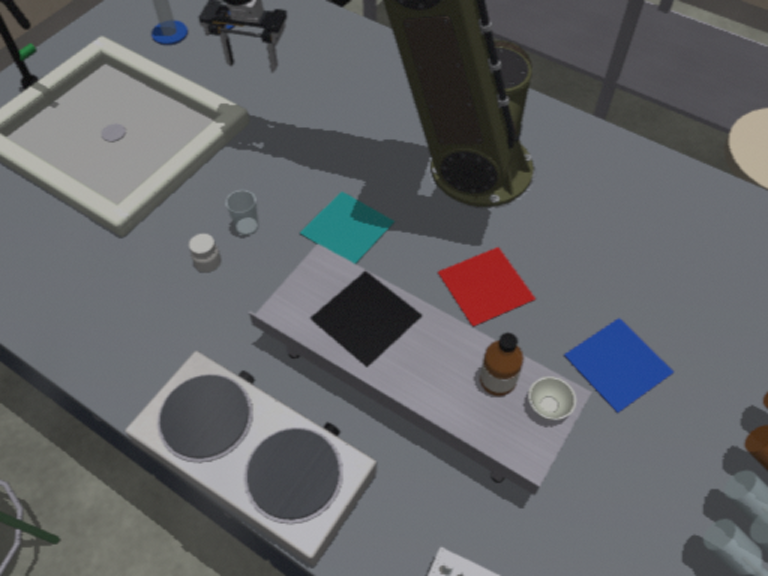

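View pics/side0.png

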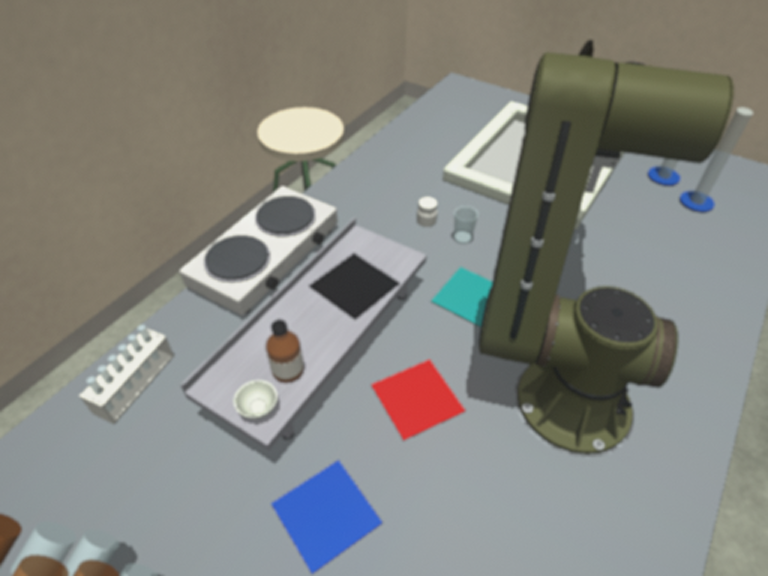

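The candidates, in view pixels of the scene camera, are the black square on the shelf (366,317), teal (347,228), red (487,286) and blue (618,364). Only the black one is dark and on the shelf, so it is the plate. Next I confirm that in a crop and measure.

```bash
cat > h.py <<'E'
import cv2,numpy as np
from station import ctrl
def world(c,u,v,d):
    p=np.stack([(u-c['cx'])/c['fx']*d,(v-c['cy'])/c['fy']*d,d],-1)
    return (p-c['t'])@c['R']
def ray(c,uv,z):
    uv=np.atleast_2d(uv).astype(float)
    r=np.stack([(uv[:,0]-c['cx'])/c['fx'],(uv[:,1]-c['cy'])/c['fy'],np.ones(len(uv))],-1)@c['R']
    o=-c['R'].T@c['t']
    return o+r*((z-o[2])/r[:,2])[:,None]
def cloud(c):
    v,u=np.mgrid[:384,:512];return world(c,u,v,c['depth'])
def plate(c,guess=None):
    """dark mask, at shelf height -> contour -> rect on plane z=.106"""
    P=cloud(c);px=c['pixels'].astype(int)
    m=((px.max(-1)<50)&(abs(P[...,2]-.106)<.012)&(P[...,0]>.2)&(P[...,0]<.8)).astype(np.uint8)
    m=cv2.morphologyEx(m,cv2.MORPH_OPEN,np.ones((3,3),np.uint8))
    cs,_=cv2.findContours(m,0,1)
    k=max(cs,key=cv2.contourArea)
    w=ray(c,k.reshape(-1,2),.106)[:,:2]
    r=cv2.minAreaRect((w*1000).astype(np.float32))
    return r,w
E
python3 - <<'E'
from h import *
for n in("scene","side"):
    c=dict(np.load(n+'0.npz'));P=cloud(c)
    r,w=plate(c);print(n,'plate',r,cv2.boxPoints(r).round(0).tolist())
    z=P[...,2]
    m=((z>.092)&(z<.112)&(P[...,0]>.25)&(P[...,0]<.85)&(abs(P[...,1])<.5)).astype(np.uint8)
    m=cv2.morphologyEx(m,cv2.MORPH_OPEN,np.ones((3,3),np.uint8))
    k=max(cv2.findContours(m,0,1)[0],key=cv2.contourArea)
    s=cv2.minAreaRect((ray(c,k.reshape(-1,2),.1)[:,:2]*1000).astype(np.float32))
    print(n,'shelf',s,cv2.boxPoints(s).round(0).tolist(), 'z',np.median(z[m>0]))
    # upstand top z
    m=(z>.119)&(z<.128)&(P[...,0]>.3)&(P[...,0]<.95)&(abs(P[...,1])<.5)
    q=P[m][:,:2];l=cv2.fitLine((q*1000).astype(np.float32),cv2.DIST_HUBER,0,.01,.01).ravel();print('upstand',len(q),l)
    # clouds of others
    for nm,box in dict(bottle=(.13,.27)).items():
        q=P[(z>.135)&(z<.27)&(P[...,0]>.3)&(P[...,0]<.9)&(abs(P[...,1])<.4)]
        print(nm,q.mean(0),q.min(0),q.max(0))
c=dict(np.load('scene0.npz'));i=c['pixels'][120:290,120:400,::-1]
cv2.imwrite('pics/crop1.png',cv2.resize(i,None,fx=2.8,fy=2.8,interpolation=2))
E
```

```text
scene plate ((556.0562744140625, 51.839759826660156), (151.21730041503906, 151.14768981933594), 80.9023666381836) [[469.0, -11.0], [619.0, -35.0], [643.0, 115.0], [493.0, 138.0]]
scene shelf ((560.8598022460938, 175.76412963867188), (205.9577178955078, 619.732666015625), 0.8893919587135315) [[453.0, 484.0], [463.0, -136.0], [669.0, -132.0], [659.0, 487.0]] z 0.10062408840650523
upstand 656 [ 2.1239189e-02 -9.9977440e-01  6.7566321e+02  1.8776303e+02]
bottle [0.54434326 0.3355054  0.19846924] [0.50163114 0.29701524 0.1350452 ] [0.56544594 0.39995875 0.25626439]
side plate ((610.9417114257812, 55.11659240722656), (44.78659439086914, 18.050048828125), 81.6800765991211) [[599.0, 34.0], [617.0, 32.0], [623.0, 76.0], [605.0, 79.0]]
side shelf ((567.936279296875, 175.61904907226562), (230.12896728515625, 623.4874877929688), 0.9231919646263123) [[448.0, 485.0], [458.0, -138.0], [688.0, -134.0], [678.0, 489.0]] z 0.0996589693660846
upstand 445 [ 2.7599005e-02 -9.9961907e-01  6.7263055e+02  1.8995340e+02]
bottle [0.51523852 0.34090396 0.19542148] [0.49292919 0.29734975 0.1350525 ] [0.55932182 0.39787047 0.25295624]
```

View pics/crop1.png

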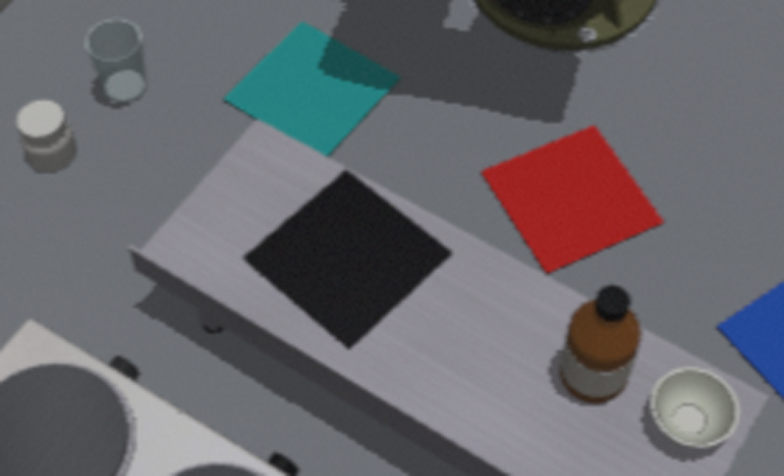

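The crop shows the black square plate on the shelf at crop pixels (348,258). The other squares are coloured and lie on the bench, and the bottle, at (600,345), stands well to its left. The plate centre is about (556,52) mm at yaw -0.16. The shelf end is about (573,-134) mm at yaw about +0.018, and the upstand face is at x of about 675 to 679.

Next I move to the front of the plate with the fingers open and spread along the shelf.

```bash
python3 -m creep '{"translation":[[15,38,0],[30,76,0],[45,114,0],[60,152,0],[75,190,0]],"yaw":[-0.07,-0.14,-0.21,-0.28,-0.358],"gripper":[0,0,0,0,0]}'
python3 -m creep '{"translation":[[15,38,0],[30,76,0],[45,114,0],[60,152,0],[75,190,0]],"yaw":[0,0,0,0,0],"gripper":[0,0,0,0,0]}'
python3 -m creep '{"translation":[[15,38,0],[30,76,0],[45,114,0],[60,152,0],[75,190,0]],"yaw":[0,0,0,0,0],"gripper":[0,0,0,0,0]}'
```

```text
time_s: 0.52
ee_pos: [0.2769, -0.3195, 0.2236]
eef_rot: [-3.14, 0.0, 0.014]
force: [1.2, -0.6, -0.1]
grip_width: 0.0941
time_s: 0.93
ee_pos: [0.3519, -0.1275, 0.2237]
eef_rot: [-3.14, -0.0, 0.014]
force: [0.8, -0.9, -0.3]
grip_width: 0.0938
time_s: 1.35
ee_pos: [0.427, 0.0647, 0.2237]
eef_rot: [-3.14, -0.0, 0.014]
force: [1.0, -1.1, 0.7]
grip_width: 0.0938
```

```bash
python3 -m creep '{"translation":[[8,-7,-36],[13,-7,-72],[13,-7,-96],[13,-7,-102],[13,-7,-102]],"yaw":[0.004,0.004,0.004,0.004,0.004],"gripper":[0,0,0,0,0]}'
python3 -m creep '{"translation":[[6,0,0],[12,0,0],[18,0,0],[24,0,0],[30,0,0]],"yaw":[0,0,0,0,0],"gripper":[0,0,0,0,0]}'
python3 - <<'E'
from h import *
c=ctrl.camera("scene");cv2.imwrite('pics/s2.png',cv2.resize(c['pixels'][100:300,130:400,::-1],None,fx=2.9,fy=2.9,interpolation=2))
E
```

```text
time_s: 1.77
ee_pos: [0.4392, 0.0577, 0.1206]
eef_rot: [-3.14, 0.003, 0.018]
force: [-0.3, -0.7, -0.2]
grip_width: 0.0938
time_s: 2.18
ee_pos: [0.47, 0.0575, 0.1213]
eef_rot: [-3.141, 0.003, 0.017]
force: [-3.2, -1.1, 3.7]
grip_width: 0.0939
```

View pics/s2.png

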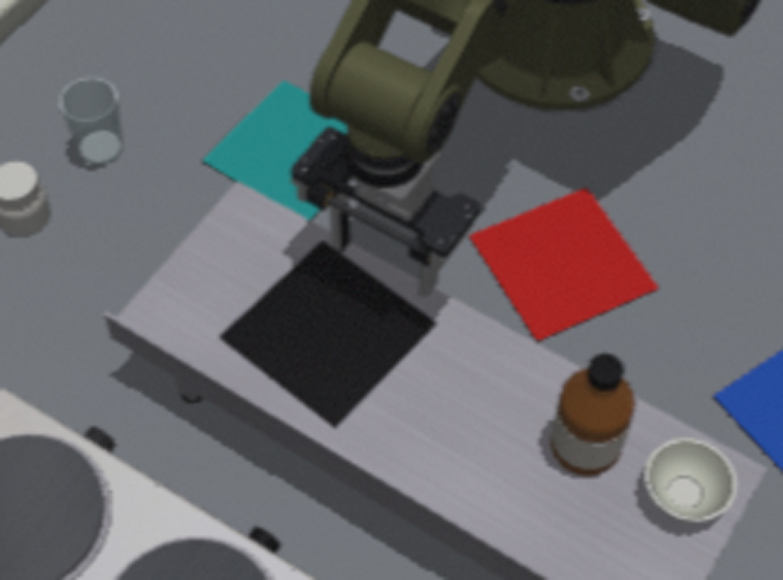

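The picture shows the open fingers at the plate's front edge. The right finger is in contact near (340,245), and the left one is near the front-left corner at (430,290). I keep pushing back.

```bash
python3 -m creep '{"translation":[[5,0,0],[10,0,0],[15,0,0],[20,0,0],[25,0,0]],"yaw":[0,0,0,0,0],"gripper":[0,0,0,0,0]}'
python3 - <<'E'
from h import *
c=ctrl.camera("scene");r,w=plate(c);print(r,cv2.boxPoints(r).round(0).tolist())
E
python3 -m creep '{"translation":[[3,0,0],[6,0,0],[9,0,0],[12,0,0],[15,0,0]],"yaw":[0,0,0,0,0],"gripper":[0,0,0,0,0]}'
```

```text
time_s: 2.65
ee_pos: [0.4962, 0.0575, 0.1211]
eef_rot: [-3.141, 0.002, 0.017]
force: [-3.6, -1.3, 1.6]
grip_width: 0.094
((583.328369140625, 61.958160400390625), (151.3761444091797, 155.6608123779297), 89.32341766357422) [[505.0, -13.0], [660.0, -15.0], [662.0, 137.0], [506.0, 139.0]]
time_s: 3.12
ee_pos: [0.5119, 0.0577, 0.1211]
eef_rot: [-3.14, 0.002, 0.018]
force: [-21.3, 1.9, 6.3]
grip_width: 0.094
```

The reading of -21 N shows the plate seated against the upstand. Now I back off, lift, turn the tool 90° and go to the plate's left side.

```bash
python3 -m creep '{"translation":[[-8,0,0],[-10,0,30],[-10,0,50],[-10,0,50],[-10,0,50]],"yaw":[0,0.05,0.17,0.29,0.41],"gripper":[0,0,0,0,0]}'
python3 -m creep '{"translation":[[15,20,0],[35,42,0],[55,64,0],[75,86,0],[95,106,0]],"yaw":[0.12,0.24,0.36,0.48,0.60],"gripper":[0,0,0,0,0]}'
python3 -m creep '{"translation":[[0,0,0],[0,0,0],[0,0,0],[0,0,0],[0,0,0]],"yaw":[0.12,0.24,0.36,0.48,0.56],"gripper":[0,0,0,0,0]}'
python3 - <<'E'
from h import *
c=ctrl.camera("side");cv2.imwrite('pics/s3.png',cv2.resize(c['pixels'][120:300,100:340,::-1],None,fx=3.3,fy=3.3,interpolation=2))
c=ctrl.camera("scene");r,w=plate(c);print(r,cv2.boxPoints(r).round(0).tolist())
E
```

```text
time_s: 3.53
ee_pos: [0.5025, 0.0577, 0.1725]
eef_rot: [3.142, -0.001, 0.434]
force: [0.2, -0.6, 0.1]
grip_width: 0.0942
time_s: 3.95
ee_pos: [0.5983, 0.1652, 0.1727]
eef_rot: [3.141, -0.002, 1.04]
force: [-1.2, -1.1, 0.7]
grip_width: 0.0942
time_s: 4.37
ee_pos: [0.5984, 0.1653, 0.1728]
eef_rot: [3.14, -0.002, 1.607]
force: [0.9, -0.5, -0.1]
grip_width: 0.0942
((594.9892578125, 65.787109375), (144.85446166992188, 151.8757781982422), 0.9749633073806763) [[521.0, 140.0], [524.0, -11.0], [669.0, -9.0], [666.0, 143.0]]
```

View pics/s3.png

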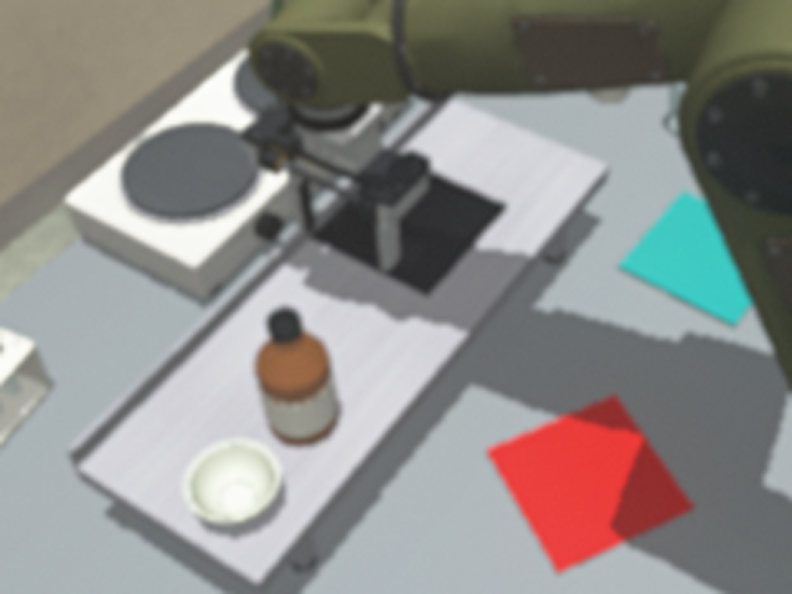

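The plate now lies square against the upstand, and the two fingers hover beyond its left side at (305,230) and (388,260). I lower and push right.

```bash
python3 -m creep '{"translation":[[0,0,-25],[0,0,-45],[0,0,-51],[0,-5,-51],[0,-10,-51]],"yaw":[-0.018,-0.018,-0.018,-0.018,-0.018],"gripper":[0,0,0,0,0]}'
python3 -m creep '{"translation":[[0,-6,0],[0.2,-13,0],[0.4,-20,0],[0.5,-27,0],[0.6,-34,0]],"yaw":[0,0,0,0,0],"gripper":[0,0,0,0,0]}'
python3 -m creep '{"translation":[[0.1,-7,0],[0.2,-14,0],[0.4,-21,0],[0.5,-28,0],[0.6,-35,0]],"yaw":[0,0,0,0,0],"gripper":[0,0,0,0,0]}'
python3 - <<'E'
from h import *
c=ctrl.camera("scene");r,w=plate(c);print(r,cv2.boxPoints(r).round(0).tolist())
cv2.imwrite('pics/s4.png',cv2.resize(c['pixels'][100:300,130:400,::-1],None,fx=2.9,fy=2.9,interpolation=2))
E
```

```text
time_s: 4.88
ee_pos: [0.5985, 0.1552, 0.1222]
eef_rot: [3.139, -0.002, 1.582]
force: [-0.6, -0.3, 0.2]
grip_width: 0.0936
time_s: 5.3
ee_pos: [0.5993, 0.1207, 0.1228]
eef_rot: [3.138, -0.003, 1.582]
force: [-0.0, 4.2, 2.6]
grip_width: 0.094
time_s: 5.72
ee_pos: [0.5998, 0.085, 0.1228]
eef_rot: [3.138, -0.003, 1.582]
force: [-0.9, 3.2, 2.4]
grip_width: 0.0935
((596.63623046875, 0.966766357421875), (141.86709594726562, 150.38247680664062), 0.25219476222991943) [[525.0, 76.0], [526.0, -75.0], [668.0, -74.0], [667.0, 76.0]]
```

View pics/s4.png

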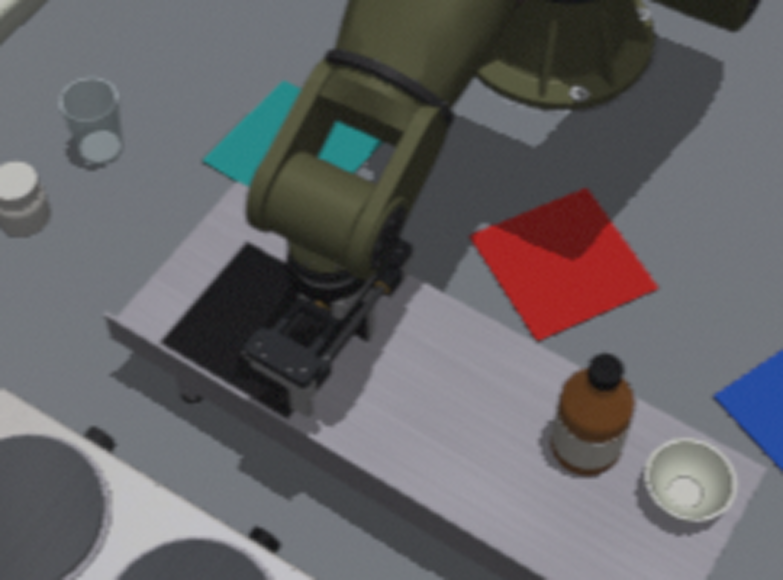

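The plate slides along the upstand: its right edge runs from (165,340) to (250,245) and both fingers are on its left side. I continue, 1 mm lower.

```bash
python3 -m creep '{"translation":[[0.1,-7,-1],[0.2,-14,-1.2],[0.4,-21,-1.2],[0.5,-28,-1.2],[0.6,-35,-1.2]],"yaw":[0.007,0.007,0.007,0.007,0.007],"gripper":[0,0,0,0,0]}'
python3 -m creep '{"translation":[[0.1,-7,0],[0.2,-14,0],[0.4,-21,0],[0.5,-28,0],[0.6,-33,0]],"yaw":[0,0,0,0,0],"gripper":[0,0,0,0,0]}'
python3 - <<'E'
from h import *
c=ctrl.camera("scene");P=cloud(c);px=c['pixels'].astype(int);z=P[...,2]
m=((px.max(-1)<50)&(abs(z-.106)<.012)&(P[...,0]>.4)&(P[...,0]<.75)).astype(np.uint8)
k=max(cv2.findContours(m,0,1)[0],key=cv2.contourArea).reshape(-1,2);w=ray(c,k,.106)[:,:2]*1000
# right edge of plate, shelf end
q=w[(w[:,1]<w[:,1].min()+6)];print('plate right edge',cv2.fitLine(q.astype(np.float32),2,0,.01,.01).ravel(),q[:,0].min(),q[:,0].max())
np.savez('s5.npz',**c)
cv2.imwrite('pics/s5.png',cv2.resize(c['pixels'][150:250,150:250,::-1],None,fx=6,fy=6,interpolation=2))
E
```

```text
time_s: 6.18
ee_pos: [0.6006, 0.0482, 0.1216]
eef_rot: [3.138, -0.002, 1.588]
force: [-0.4, 4.3, 3.4]
grip_width: 0.0939
time_s: 6.6
ee_pos: [0.6012, 0.0143, 0.1216]
eef_rot: [3.138, -0.002, 1.588]
force: [0.4, 3.6, 2.7]
grip_width: 0.0939
plate right edge [ 9.9983341e-01  1.8252935e-02  5.9969873e+02 -1.4401343e+02] 528.036550321846 666.7016608764678
```

View pics/s5.png

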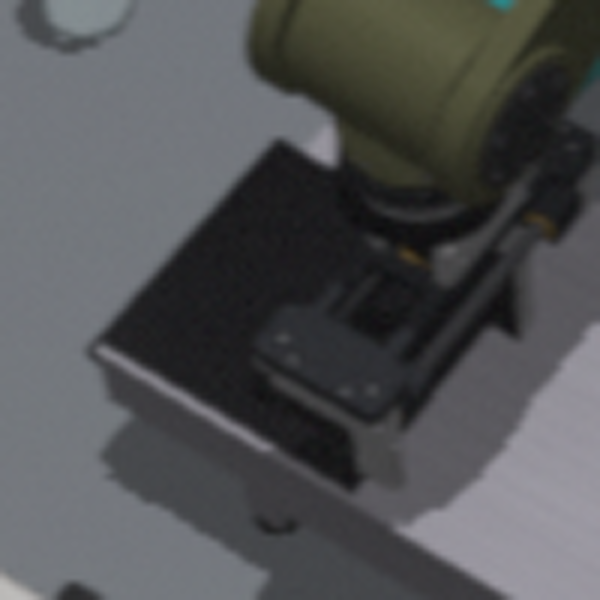

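The plate's right edge has just passed the shelf end, at about y = -146 mm against about -134 mm. I push about 20 mm more, slowly, then back off and lift to measure with a clear view.

```bash
python3 -m creep '{"translation":[[0.1,-5,0],[0.2,-10,0],[0.3,-14,0],[0.4,-18,0],[0.4,-20,0]],"yaw":[0,0,0,0,0],"gripper":[0,0,0,0,0]}'
python3 -m creep '{"translation":[[0,6,0],[0,12,10],[0,25,40],[0,55,70],[0,90,100]],"yaw":[0,0,0,0,0],"gripper":[0,0,0,0,0]}'
python3 -m creep '{"translation":[[-40,0,0],[-80,0,0],[-120,0,0],[-150,0,0],[-150,0,0]],"yaw":[-0.12,-0.24,-0.36,-0.48,-0.6],"gripper":[0,0,0,0,0]}'
python3 - <<'E'
from h import *
for n in("scene","side"):
    c=ctrl.camera(n);np.savez(n+'6.npz',**c)
    b=cv2.imread  # noqa
    u=np.array([(c['R']@p+c['t']) for p in([.44,-.2,.1],[.44,.1,.1],[.7,-.2,.1],[.7,.1,.1])])
    uv=np.stack([u[:,0]/u[:,2]*c['fx']+c['cx'],u[:,1]/u[:,2]*c['fy']+c['cy']],-1)
    a,e=uv.min(0).astype(int),uv.max(0).astype(int);print(n,a,e)
    f=4;cv2.imwrite(f'pics/{n}6.png',cv2.resize(c['pixels'][a[1]:e[1],a[0]:e[0],::-1],None,fx=f,fy=f,interpolation=2))
E
```

```text
time_s: 7.07
ee_pos: [0.6016, -0.0069, 0.1215]
eef_rot: [3.139, -0.002, 1.587]
force: [0.8, 3.8, 1.2]
grip_width: 0.0942
time_s: 7.48
ee_pos: [0.6014, 0.0798, 0.2204]
eef_rot: [3.138, -0.001, 1.585]
force: [-0.2, 0.2, 0.2]
grip_width: 0.0944
time_s: 7.9
ee_pos: [0.4474, 0.0804, 0.2213]
eef_rot: [3.138, -0.001, 0.981]
force: [-0.2, 0.6, -0.4]
grip_width: 0.0934
scene [145 148] [279 257]
side [195 138] [297 211]
```

View pics/scene6.png

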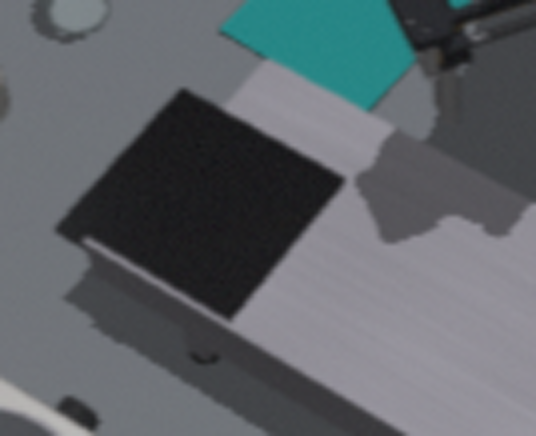

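View pics/side6.png

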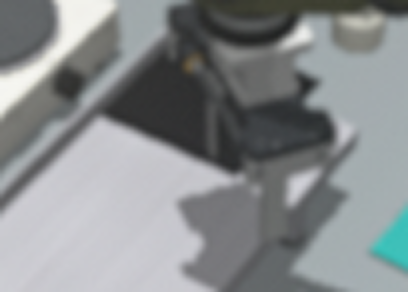

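The scene view shows the plate square on the shelf, its right part overhanging. The free shelf end edge is visible from (225,105) to (268,60), and the plate's right edge runs from (60,230) to (183,92). Next I measure these edges at sub-pixel accuracy along world-axis lines.

```bash
cat >> h.py <<'E'
from scipy.ndimage import map_coordinates,gaussian_filter1d
def edge(c,fix,axis,lo,hi,z):
    """strongest grey step along world axis (0=x,1=y) at the other coord=fix; mm"""
    s=np.arange(lo,hi,.5);P=np.full((len(s),3),float(z));P[:,axis]=s;P[:,1-axis]=fix
    q=(P/1000)@c['R'].T+c['t'];u=q[:,0]/q[:,2]*c['fx']+c['cx'];v=q[:,1]/q[:,2]*c['fy']+c['cy']
    g=map_coordinates(c['pixels'].astype(float).mean(-1),[v,u],order=1)
    d=abs(gaussian_filter1d(g,6,order=1));d[:8]=d[-8:]=0;i=d.argmax()
    k=slice(max(i-10,0),i+11);return (s[k]*d[k]).sum()/d[k].sum()
def line(c,fixes,axis,lo,hi,z):
    e=np.array([edge(c,f,axis,lo,hi,z) for f in fixes]);p=np.polyfit(fixes,e,1)
    k=abs(e-np.polyval(p,fixes))<2.5;p=np.polyfit(np.array(fixes)[k],e[k],1);return p,e[k].std(),k.sum()
E
cat > m.py <<'E'
from h import *
import sys
c=dict(np.load('scene6.npz')) if len(sys.argv)<2 else ctrl.camera('scene')
c0=dict(np.load('scene0.npz'))
A=np.arange
def show(n,l,at):print(n,'slope %.4f at %d: %.1f'%(l[0][0],at,np.polyval(l[0],at)),'sd %.1f n %d'%l[1:])
show('end0',line(c0,A(480,660,10),1,-165,-105,100),573)
show('end now',line(c,A(475,508,4),1,-160,-110,100),573)
show('front0',line(c0,A(170,440,15),0,440,490,100),-134)
show('front now',line(c,A(170,280,10),0,440,490,100),-134)
show('left end0',line(c0,A(600,660,10),1,450,510,100),573)
show('plate right',line(c,A(540,655,6),1,-190,-140,106),600)
show('plate left',line(c,A(540,655,6),1,-40,20,106),600)
show('plate front',line(c,A(-155,-25,6),0,495,545,106),-91)
show('plate back',line(c,A(-155,-20,6),0,650,700,106),-91)
show('ups top back0',line(c0,A(180,440,15),0,660,710,125),-134)
show('ups top front0',line(c0,A(180,440,15),0,640,685,125),-134)
E
python3 m.py
```

```text
end0 slope 0.0164 at 573: -135.4 sd 0.9 n 18
end now slope 0.0324 at 573: -134.0 sd 0.4 n 9
front0 slope 0.0504 at -134: 437.5 sd 3.6 n 5
front now slope -0.0123 at -134: 461.2 sd 1.1 n 10
left end0 slope 0.0172 at 573: 484.6 sd 0.6 n 6
plate right slope 0.0151 at 600: -169.8 sd 0.6 n 20
plate left slope 0.0159 at 600: -14.5 sd 0.6 n 20
plate front slope -0.0150 at -91: 524.9 sd 0.6 n 22
plate back slope -0.0141 at -91: 668.6 sd 0.4 n 17
ups top back0 slope -0.0146 at -134: 683.1 sd 1.1 n 18
ups top front0 slope -0.0101 at -134: 680.7 sd 0.8 n 18
```

The overhang measures about 34.8 mm (plate right at -169.8, shelf end at -135.0), and the plate is square to within 0.002 rad. As a tactile check of the back contact, I press the front edge gently with both fingers.

```bash
python3 -m creep '{"translation":[[8,-33,0],[16,-66,0],[24,-99,0],[32,-132,0],[38,-162,0]],"yaw":[-0.12,-0.24,-0.36,-0.48,-0.6],"gripper":[0,0,0,0,0]}'
python3 -m creep '{"translation":[[0,0,0],[0,0,-20],[0,0,-50],[0,0,-85],[0,0,-99]],"yaw":[-0.12,-0.24,-0.365,-0.365,-0.365],"gripper":[0,0,0,0,0]}'
python3 -m creep '{"translation":[[5,0,0],[10,0,0],[15,0,0],[18,0,0],[20,0,0]],"yaw":[0,0,0,0,0],"gripper":[0,0,0,0,0]}'
```

```text
time_s: 8.42
ee_pos: [0.4899, -0.0836, 0.2219]
eef_rot: [3.136, -0.002, 0.383]
force: [0.2, -0.2, 0.9]
grip_width: 0.0941
time_s: 8.83
ee_pos: [0.4891, -0.0834, 0.1192]
eef_rot: [3.137, 0.002, 0.022]
force: [-2.8, -3.5, 32.6]
grip_width: 0.0939
time_s: 9.25
ee_pos: [0.5096, -0.0834, 0.1195]
eef_rot: [3.137, 0.002, 0.025]
force: [-5.2, -1.0, 7.6]
grip_width: 0.094
```

The tips came down slightly low and touched the shelf. I raise 1.5 mm and finish the press in small steps.

```bash
python3 -m creep '{"translation":[[0,0,1.5],[0,0,1.5],[1,0,1.5],[2,0,1.5],[2,0,1.5]],"yaw":[-0.007,-0.007,-0.007,-0.007,-0.007],"gripper":[0,0,0,0,0]}'
python3 -m creep '{"translation":[[0.5,0,0],[1,0,0],[1.5,0,0],[2,0,0],[2,0,0]],"yaw":[0,0,0,0,0],"gripper":[0,0,0,0,0]}'
```

```text
time_s: 9.67
ee_pos: [0.5118, -0.0834, 0.1209]
eef_rot: [3.137, 0.002, 0.019]
force: [-0.6, 0.5, 0.9]
grip_width: 0.0939
time_s: 10.08
ee_pos: [0.5137, -0.0834, 0.1208]
eef_rot: [3.137, 0.003, 0.019]
force: [-2.7, -0.5, 1.1]
grip_width: 0.0942
```

```bash
python3 -m creep '{"translation":[[0.5,0,0],[1,0,0],[1.5,0,0],[1.5,0,0]],"yaw":[0,0,0,0],"gripper":[0,0,0,0]}'
```

```text
time_s: 10.42
ee_pos: [0.514, -0.0834, 0.1207]
eef_rot: [3.137, 0.006, 0.018]
force: [-11.2, 0.4, 6.0]
grip_width: 0.0941
```

At -11 N with hardly any further travel, the plate is seated at x = 514, as predicted. I back off and take the final check.

```bash
python3 -m creep '{"translation":[[-8,0,0],[-25,0,0],[-45,0,20],[-65,0,55],[-85,0,90]],"yaw":[0,0,0,0,0],"gripper":[0,0,0,0,0]}'
python3 -m creep '{"translation":[[0,30,0],[0,65,0],[0,100,0],[0,130,0],[0,130,0]],"yaw":[0,0,0,0,0],"gripper":[0,0,0,0,0]}'
sed -i "s/^c0=/np.savez('last.npz',**c);c0=/" m.py; python3 m.py now
python3 - <<'E'
from h import *
c=dict(np.load('last.npz'));cv2.imwrite('pics/last.png',cv2.resize(c['pixels'][90:300,120:400,::-1],None,fx=2.8,fy=2.8,interpolation=2))
E
```

```text
time_s: 10.83
ee_pos: [0.4274, -0.0832, 0.211]
eef_rot: [3.138, 0.008, 0.019]
force: [0.3, 0.4, 0.6]
grip_width: 0.0941
time_s: 11.25
ee_pos: [0.427, 0.0504, 0.2112]
eef_rot: [3.138, 0.007, 0.022]
force: [0.5, -0.1, 0.1]
grip_width: 0.094
end0 slope 0.0164 at 573: -135.4 sd 0.9 n 18
end now slope 0.0217 at 573: -134.9 sd 0.3 n 9
front0 slope 0.0504 at -134: 437.5 sd 3.6 n 5
front now slope -0.0135 at -134: 461.7 sd 1.2 n 10
left end0 slope 0.0172 at 573: 484.6 sd 0.6 n 6
plate right slope 0.0140 at 600: -169.7 sd 0.6 n 20
plate left slope 0.0165 at 600: -14.5 sd 0.6 n 20
plate front slope -0.0157 at -91: 524.9 sd 0.6 n 22
plate back slope -0.0142 at -91: 668.6 sd 0.4 n 17
ups top back0 slope -0.0146 at -134: 683.1 sd 1.1 n 18
ups top front0 slope -0.0101 at -134: 680.7 sd 0.8 n 18
```

View pics/last.png

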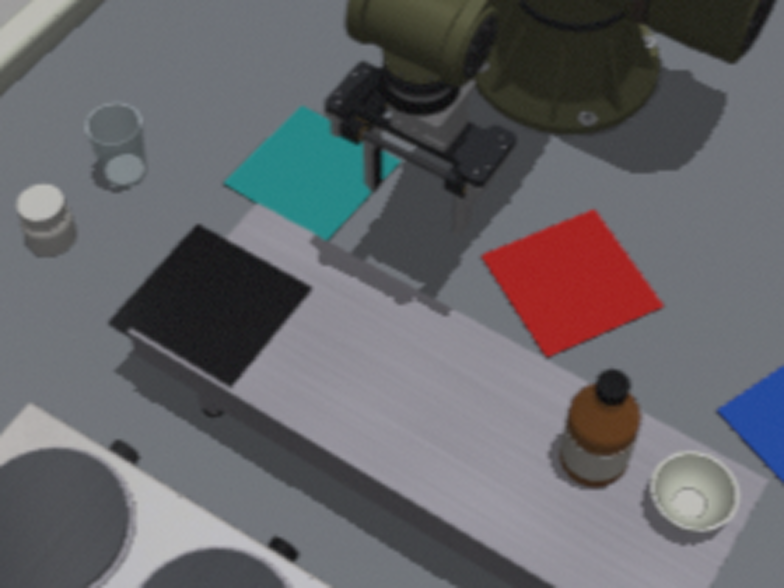

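The plate lies flat and square at the upstand with its right part past the end, from (112,322) to (198,228). The bottle, dish, beaker and jar look unmoved, and the gripper is clear. I hand in.

```bash
python3 -c "
from station import ctrl
print(ctrl.hand_in())"
```

```text
the job is handed in; nothing more can be done
None
```

The plate is back against the upstand and sticks out about 35 mm past the right-hand end, flat and square. I handed the job in at about 11.3 s; no verdict was reported.

**What I did:** I pushed the plate's front edge with the open fingers until it seated square on the upstand (21 N). I then turned the tool 90° and pushed its left side along the upstand. A last light press from the front confirmed the seating: 11 N, with almost no travel.

**Last checks:**
- **Overhang:** 34.7 mm, give or take 1.5 to 2 mm. The plate's right edge is at y = -169.7 and the shelf end at -135.0.
- **Squareness:** within about 0.003 rad of the shelf.
- **Other objects:** the bottle, dish, beaker and jar look unmoved in the last picture; I did not measure their positions. The gripper was clear of everything.

**What disagreed or went wrong:**
- **Back edge:** the image estimates of the back contact differ by up to 3 mm. The plate's rear edge is partly hidden by the upstand, and the shelf's front edge is a poor fit. For the contact I relied on the force check.
- **Shelf touch:** on the last descent the fingertips briefly touched the shelf with about 33 N, so I raised them before pressing.

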